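# Open the terminal compartment of the lathe's feed drive

### The job

The lathe's feed drive needs its terminals checked: press the snap tab of the terminal cover in and push the released cover along until it is right off its seat, with the whole terminal compartment open, then take the hand away. Push it without lifting it, leave it lying flat on the drive's deck, and leave the things standing around alone.

Things in the scene. Friction and masses are not known exactly. Their poses are not given: they have to be found in the camera images.
- drive: Feed drive unit, fixed: low green cast box 300 mm long (its x), 130 wide (its y), 45 high, ribbed sides, bolted ears 24 mm long at both ends. Origin: centre of its underside; z up. Terminal compartment, under the cover, at its -x end: x = -120 to -40 mm, 72 mm wide. The rest of the top, x = -40 to +150, is a plain flat deck at z = 45. The cover slides along the drive's +x, on to the deck.
- deck (a point): Point on the deck's surface, on the drive's middle line (y = 0), 55 mm to +x of its origin, 45 mm up. A cover that has slid 101 to 175 mm from its seat lies loose on the deck, supported over its whole length.
- strips (a point): Middle between the two steel hold-down strips, level with their tops (z = 58 mm). They lie along the drive at x = -121.5 to -40 mm, 42 to 61 mm either side of y = 0, and lap over the cover's flanges (8 mm gap above the deck): the cover can leave them only to +x. Two end stops 12 mm high, x = -149 to -143 mm, 28 to 50 mm either side of y = 0, stop it to -x; between them is free space.
- cover: Terminal cover, loose, grey plastic, 0.13 kg, axes along the drive's. Origin: centre of its plate at underside level; seated, at x = -64 mm (2 mm play), y = 0, z = 45 of the drive. Plate 78 x 78 mm, top 15 mm above the underside; side flanges 7 mm thick make it 100 wide. The snap tab sticks out of its -x end. Cover and tab are off the seat once slid 101 mm to +x; sliding takes 3 to 15 N.
- rib_face (a point): Middle of the top edge of the cover's upright end face at cover x = -39 mm, 24 mm above the underside: a thumb rib (60 mm wide, 7 thick, 9 above the plate) with the end wall below it. It faces -x, towards the pressed tab: a fingertip on the tab pushes here.
- tab (a joint): Snap tab travel in m: 0 = out (sprung up), 0.007 = fully in, straight down. Spring 4 N to start, 9 N fully in; it springs out when let go. Two teeth in front of the -x ends of the strips lock the cover until the tab is at least 4.5 mm in; pressed and pushed about 5 mm to +x, the teeth run under the strips, which then keep the tab in until it has left them.
- tab_pad (a point): Middle of the snap tab's ribbed top face (moves down with it), at cover x = -58 mm, y = 0, 12.5 mm above the cover's underside when out, 19 mm from the upright end face. The tab is a T-shaped tongue: pad x = -77 to -39.5 mm, 60 mm wide, with a tooth 17 mm long and 19 wide at each side of its free end.
- handle_mid (a point): Turned wooden handle with flared aluminium ferrule, loose, standing on the bed, 54 mm across the foot, 106 tall; the point is on its axis, half-way up. Bystander.
- bolt_mid (a point): Steel hexagon bolt standing on its head, loose, 29 mm across, 66 tall; the point is on its axis, half-way up. Bystander.
- caliper_mid (a point): Steel vernier caliper lying flat, loose, 246 mm long (its x), 55 over the jaws, 9 high; the point is near the middle of its beam, 6 mm up. Bystander.
Mind the look-alikes: they are no part of the job. Of the things that look like the cover, the middle-sized one is meant.

How it is judged:
By the outcome, as a careful person would: the job done as asked, in the order asked, and still so for the second after the job is handed in, with the robot touching nothing.
It also fails if it takes over 38 s, if anything falls off the work surface, if the arm or the gripper's body presses on something with over 40 N, if the wrist force passes 120 N, or if a joint passes its speed limit or range.

### The arm

A 6-joint arm with a two-finger parallel gripper is mounted at the origin on the work surface. World frame = base frame: x ahead of the robot, y to its left, z up, the work surface at z = 0. Lengths are in mm, angles in degrees, forces in N, time in s.
With the tool pointing down it reaches from about 350 to 850 mm from the base axis. Payload 8.1 kg.
Tool frame: the origin (TCP) lies on the centre line of the jaws, within the pads' length; the fingertips stand 8 mm ahead of it and the grasp point (between the pads) lies 11 mm behind it; x points along the fingers, z is the direction in which the jaws open and shut, and the axes are right-handed (so a half turn about x gives the same grasp; the last joint's range is limited). The gripper opens to 85 mm and grips with 20 to 120 N. Pads are 22 mm wide; open, the fingers measure 114 mm over their backs; the gripper's body (76 mm by 85 mm) begins 54 mm behind the grasp point. The pads swing forward as they close: fully open they stand 13 mm farther back than shut.
Start: joints at [-79.951, 7.471, 85.268, -0, 87.261, -4.893], TCP at [154.732, -579.709, 209.692] pointing down, gripper open.
Joint ranges: [-169.43, 169.43], [-51.17, 129.36], [1.28, 143.12], [-76.62, 256.62], [0, 156.53], [-152.29, 152.29]. Speed limits (degrees/s): [136.94, 136.94, 159.86, 180, 180, 180].

### API

Orientations are given as [roll, pitch, yaw] about the fixed x, y, z axes, in that order (R = Rz(yaw) Ry(pitch) Rx(roll)).
In Python, from bench import r, vision, order gives the robot as it stands. The module is installed in compiled form; this text tells all that it offers.
- The arm moves only by the shell command python3 -m jog 'ROWS' [FORCE]. ROWS is JSON, a list of rows, each a list of 3 entries, a list of its own where there are three numbers: the shift along the world's x, y, z in m, then the turn, a rotation vector about the world's x, y, z in rad, then the opening, from -1 (shut) to 1 (fully open). A call has 1 to 5 rows; each row is the pose to reach, as a shift and turn from the pose commanded when the call began; what a row does not reach only later rows make up. A row lasts 1/12 s, in which the tool goes at most 41.7 mm and 7.16 degrees, less where a joint would pass 70% of its speed; a pose out of reach is approached as far as the arm can. A call with a gripper value outside its range is refused whole. The fingers move at their own pace and stop on an object; FORCE is the grip in N (left out, the last holds). Time passes only in rows, so rows that repeat a pose let the fingers close. It gives the time, the measured TCP pose, the force and the opening at its end, in the units of the state.
- r.sense(): the state, without advancing time (a new reading comes with each control period).
- vision.snapshot(name): name is "side" or "top"; returns the picture (420x560x3 uint8, red, green, blue); there is no depth.
- vision.camera_model(name): a dict with "fov_y" (degrees; the focal length in pixels is half the picture's height over the tangent of half this angle, whatever the lens; pixels are square), "cx", "cy" (the principal point, pixels), "D" ([k1, k2, p1, p2, k3] as OpenCV has them; the pictures are not rectified), "world_to_cam" (4x4, takes a point from world to camera coordinates). Camera axes: x right, y down, z forward; pixel columns grow to the right and rows downward; lengths in mm; the calibration is good to about 2 mm. A picture is of the moment at which its call begins. camera_model takes no time and is no camera call.
- order.hand_in(): hands the job in, once; it reports no verdict.
The state is a dict: "time": time; "joint_pos": joint angles; "qd": joint speeds; "joint_efforts": joint torques, N m; "tool_pos": TCP position; "tcp_rot": TCP orientation; "ft_force": force on the tool from outside, world axes, zero at the start; "wrist_torque": the same for the moment, N m; "finger_gap": finger opening in mm.
Only numpy, scipy, OpenCV 4.12 (cv2) and the standard library are available. Lean on these libraries where they do the work, as an engineer would, in place of code of your own. Each camera call takes 0.05 s, during which the arm holds its last target.

## Working session

There is one attempt and no reset: what is moved stays moved. The work goes in short steps, Python scripts to look and compute and a shell command to move; the robot and the scene stay as the last step left them, time stands still between calls to the robot, and variables do not carry over. Pictures are saved under pics/ and viewed, and the job is handed in when it is done.

```bash
mkdir -p pics; python3 - <<'E'
from bench import r, vision
import cv2,json
for n in("side","top"):
    im=vision.snapshot(n); cv2.imwrite(f"pics/{n}0.png",im[:,:,::-1])
    m=vision.camera_model(n); print(n,m)
print(r.sense())
E
```

```text
side {'fov_y': 56.28633270563855, 'cx': 271.93864805220437, 'cy': 209.93262658983457, 'D': array([-0.08898042,  0.        ,  0.        ,  0.        ,  0.        ]), 'world_to_cam': array([[-9.05679578e-01, -4.23741018e-01, -1.37131502e-02,
         4.97482217e+02],
       [-2.34624356e-01,  5.27888530e-01, -8.16262894e-01,
         2.06929210e+02],
       [ 3.53123085e-01, -7.36055195e-01, -5.77517824e-01,
         5.24623701e+02],
       [ 0.00000000e+00,  0.00000000e+00,  0.00000000e+00,
         1.00000000e+00]])}
top {'fov_y': 43.39206430737026, 'cx': 279.37061210168144, 'cy': 219.159720904537, 'D': array([-0.0195161,  0.       ,  0.       ,  0.       ,  0.       ]), 'world_to_cam': array([[-2.28716396e-02, -9.99643693e-01,  1.37613646e-02,
        -2.36094582e+01],
       [-9.96184353e-01,  2.16285332e-02, -8.45514081e-02,
         5.82185229e+02],
       [ 8.42236437e-02, -1.56426854e-02, -9.96324086e-01,
         8.98986392e+02],
       [ 0.00000000e+00,  0.00000000e+00,  0.00000000e+00,
         1.00000000e+00]])}
{'time': 0.1, 'joint_pos': array([-7.99502765e+01,  7.51111602e+00,  8.53238114e+01, -8.87692690e-04,
        8.72615918e+01, -4.89287150e+00]), 'qd': array([-0.06386339, -0.10840797, -0.19941525, -0.03850308, -0.11213527,
        0.01471324]), 'joint_efforts': array([ 1.55016194e-03, -5.70949781e+01, -5.01944339e+01, -1.24472845e-04,
        8.14322499e-03,  4.54213102e-05]), 'tool_pos': array([ 154.63439097, -579.17572326,  208.73847449]), 'tcp_rot': array([175.63342201,  89.90347679, 100.57606019]), 'ft_force': array([-0.29123099, -0.60275495,  0.10880416]), 'wrist_torque': array([ 0.00591865, -0.05225412, -0.04003093]), 'finger_gap': 85.31358698211784}
```

View pics/side0.png

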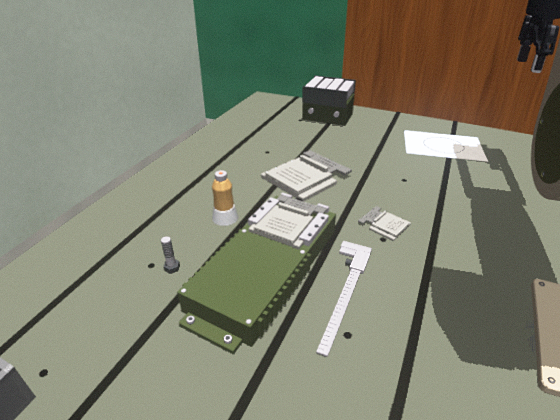

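View pics/top0.png

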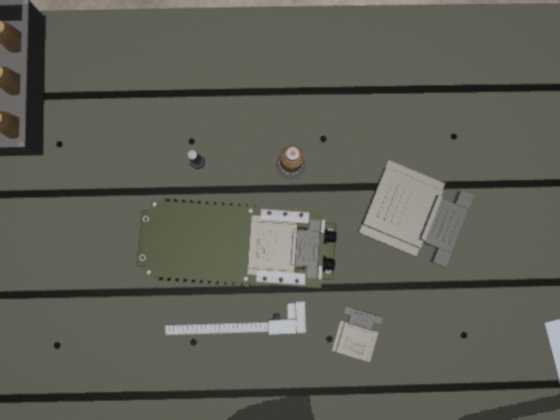

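The top view shows the drive with the cover on its seat around (275,245) and the tab at (308,248). The drive's +x runs left in the picture, towards world +y. The look-alikes lie at (405,210) and (357,340), the handle at (291,160), the bolt at (196,160) and the caliper at (235,328). I'll zoom in to measure.

```bash
python3 - <<'E'
import cv2
t=cv2.imread("pics/top0.png")[190:300,125:350]
t=cv2.convertScaleAbs(cv2.resize(t,None,fx=3.5,fy=3.5,interpolation=cv2.INTER_CUBIC),alpha=1.6)
cv2.imwrite("pics/topz.png",t)
s=cv2.imread("pics/side0.png")[185:350,170:345]
cv2.imwrite("pics/sidez.png",cv2.convertScaleAbs(cv2.resize(s,None,fx=3.5,fy=3.5,interpolation=cv2.INTER_CUBIC),alpha=1.2))
E
```

```text
(no output)
```

View pics/topz.png

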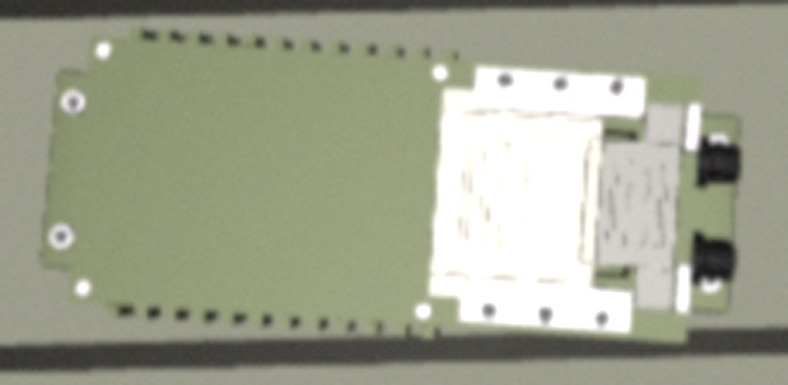

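View pics/sidez.png

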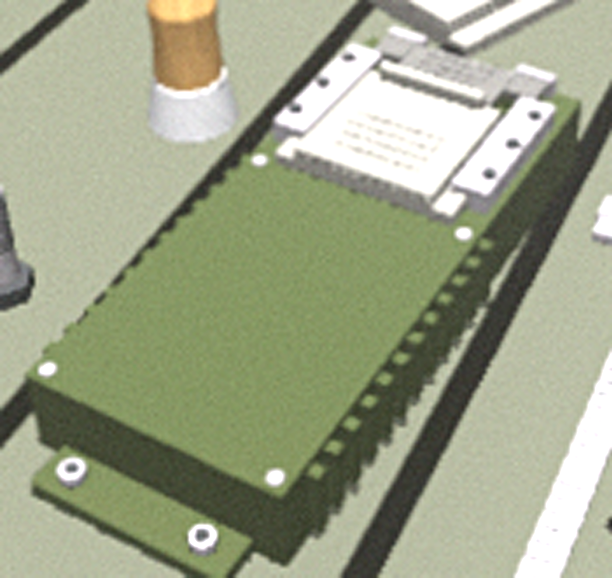

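```bash
cat > h.py <<'E'
import numpy as np,cv2
from bench import vision
def ray(n,uv):
    m=vision.camera_model(n);f=210/np.tan(np.radians(m['fov_y']/2))
    K=np.array([[f,0,m['cx']],[0,f,m['cy']],[0,0,1]])
    p=cv2.undistortPoints(np.array(uv,float).reshape(-1,1,2),K,m['D']).reshape(-1,2)
    T=m['world_to_cam'];R=T[:3,:3];c=-R.T@T[:3,3]
    return c,np.c_[p,np.ones(len(p))]@R
def plane(n,uv,z):
    c,d=ray(n,uv);return c+d*((z-c[2])/d[:,2])[:,None]
def proj(n,P):
    m=vision.camera_model(n);f=210/np.tan(np.radians(m['fov_y']/2))
    K=np.array([[f,0,m['cx']],[0,f,m['cy']],[0,0,1]]);T=m['world_to_cam']
    return cv2.projectPoints(np.array(P,float).reshape(-1,1,3),cv2.Rodrigues(T[:3,:3])[0],T[:3,3],K,m['D'])[0].reshape(-1,2)
E
python3 - <<'E'
from h import *
np.set_printoptions(precision=1,suppress=True)
z=lambda a:np.array(a)/3.5+[125,190]-0.36
zs=lambda a:np.array(a)/3.5+[170,185]-0.36
sc=plane("top",z([(103,50),(83,288),(440,73),(423,311)]),45);print("screws top",sc)
print("screws side",plane("side",zs([(47,369),(275,477),(259,160),(463,233)]),45))
st=plane("top",z([(475,67),(645,76),(645,117),(475,107),(460,297),(632,292+10-10),(630,332),(459,321)]),58);print("strips",st)
x=(sc[0]+sc[1]-sc[2]-sc[3])/2; print("yaw",np.degrees(np.arctan2(x[1],x[0])),np.linalg.norm(x))
for a,b in((1,0),(2,3),(5,4),(6,7)):
    d=st[b if a in(5,6) else 0 if a==1 else 3]-st[a];print(np.degrees(np.arctan2(d[1],d[0])),np.linalg.norm(d))
print("strip mid",(st[[0,1,6,7]]).mean(0))
print("ear washers",plane("top",z([(73,101),(61,237)]),8), )
print("pad",plane("top",z([(598,140),(678,143),(672,268),(597,264)]),57.5))
print("tooth corners", plane("top",z([(682,106),(671,308)]),57.5))
print("handle,bolt", plane("top",[(291,163),(198,164)],0))
E
```

```text
screws top [[610.6 177.7  45. ]
 [494.9 187.7  45. ]
 [595.8  13.1  45. ]
 [480.2  23.4  45. ]]
screws side [[612.7 177.7  45. ]
 [496.9 187.7  45. ]
 [598.5  12.7  45. ]
 [483.   22.4  45. ]]
strips [[597.   -4.3  58. ]
 [590.9 -86.3  58. ]
 [571.  -85.8  58. ]
 [577.6  -4.   58. ]
 [486.7   5.   58. ]
 [487.2 -77.2  58. ]
 [468.2 -75.8  58. ]
 [475.4   5.7  58. ]]
yaw 84.84860182747799 165.0867176717375
85.7248418867277 82.20880957152035
85.37561139761921 82.08250242852901
90.3312084484837 82.25799351019326
85.00281057506766 81.79957247800883
strip mid [532.9 -40.2  58. ]
ear washers [[589.3 201.2   8. ]
 [520.5 207.4   8. ]]
pad [[ 560.4  -62.8   57.5]
 [ 558.1 -101.4   57.5]
 [ 498.2  -96.8   57.5]
 [ 500.9  -60.9   57.5]]
tooth corners [[ 576.  -103.8   57.5]
 [ 479.2  -95.7   57.5]]
handle,bolt [[685.4 -60.4   0. ]
 [687.  108.1   0. ]]
```

```bash
python3 - <<'E'
from h import *
from bench import r
from scipy.spatial.transform import Rotation as R
np.set_printoptions(precision=4,suppress=True)
s=r.sense();M=R.from_euler('xyz',s['tcp_rot'],degrees=True).as_matrix();print(M)
yaw=np.radians(85.0);u=np.array([np.cos(yaw),np.sin(yaw),0]);v=np.array([-u[1],u[0],0]);o=np.array([541.3,40.2,0])
for sg in(1,-1):
    z=sg*v;x=np.array([0,0,-1.]);T=np.c_[x,np.cross(z,x),z]
    w=R.from_matrix(T@M.T).as_rotvec();print(sg,w,np.degrees(w))
for cx in(-50,-52,-54): p=o+(-64+cx)*u;print(cx,p,(p-s['tool_pos'])/1000)
print(u)
P=[o+a*u+b*v+[0,0,c] for a,b,c in[(-122,0,57.5),(-103,0,69),(-80.75,0,58),(55,0,45),(-103,30,69),(-103,-30,69)]]
for n,x,y,w,h,f in(("side",170,185,175,165,3.5),("top",125,190,225,110,3.5)):
    q=proj(n,P);im=cv2.imread(f"pics/{n}0.png")[y:y+h,x:x+w];im=cv2.resize(im,None,fx=f,fy=f)
    for a in q:cv2.circle(im,tuple(int(i) for i in ((a-[x,y]+.36)*f)),3,(0,0,255),-1)
    cv2.imwrite(f"pics/chk_{n}.png",im)
E
```

```text
[[-0.0003  0.9662  0.2579]
 [ 0.0017  0.2579 -0.9662]
 [-1.      0.0001 -0.0017]]
1 [-0.0014  0.0014 -1.9189] [  -0.0808    0.0791 -109.9426]
-1 [-0.0013 -0.0013  1.2227] [-0.0719 -0.0735 70.0573]
-50 [531.3642 -73.3662   0.    ] [ 0.3767  0.5058 -0.2087]
-52 [531.1899 -75.3586   0.    ] [ 0.3766  0.5038 -0.2087]
-54 [531.0156 -77.351    0.    ] [ 0.3764  0.5018 -0.2087]
[0.0872 0.9962 0.    ]
```

View pics/chk_side.png

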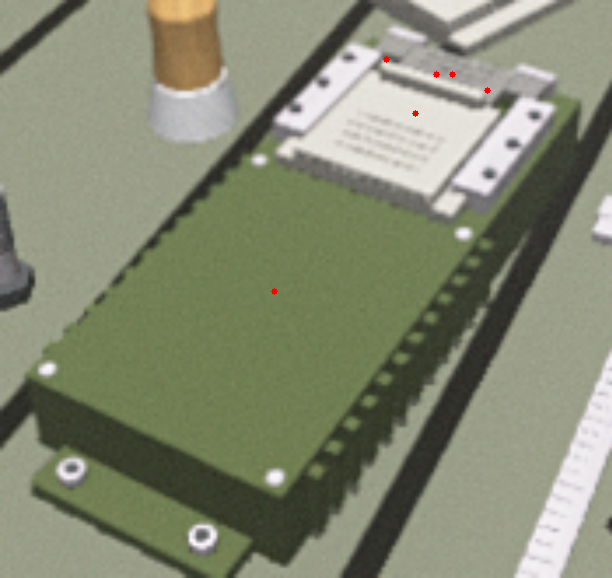

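View pics/chk_top.png

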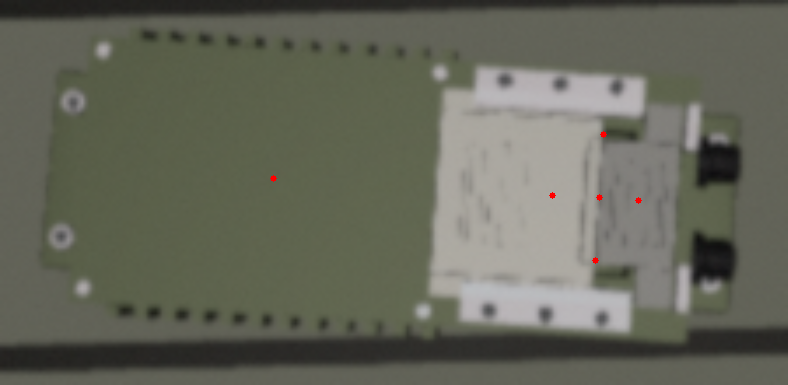

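Projected points land on the pad, rib, strips and deck in both views. Next I move over the pad with the gripper shut, turning about +70°.

```bash
python3 -m jog '[[[0.019,0.025,0],[0,0,0.061],-1],[[0.038,0.050,0],[0,0,0.122],-1],[[0.056,0.075,0],[0,0,0.183],-1],[[0.075,0.100,0],[0,0,0.244],-1],[[0.094,0.1255,0],[0,0,0.3057],-1]]' 60
python3 -m jog '[[[0.019,0.025,0],[0,0,0.061],-1],[[0.038,0.050,0],[0,0,0.122],-1],[[0.056,0.075,0],[0,0,0.183],-1],[[0.075,0.100,0],[0,0,0.244],-1],[[0.094,0.1255,0],[0,0,0.3057],-1]]'
python3 -m jog '[[[0.019,0.025,0],[0,0,0.061],-1],[[0.038,0.050,0],[0,0,0.122],-1],[[0.056,0.075,0],[0,0,0.183],-1],[[0.075,0.100,0],[0,0,0.244],-1],[[0.094,0.1255,0],[0,0,0.3057],-1]]'
python3 -m jog '[[[0.019,0.025,0],[0,0,0.061],-1],[[0.038,0.050,0],[0,0,0.122],-1],[[0.056,0.075,0],[0,0,0.183],-1],[[0.075,0.100,0],[0,0,0.244],-1],[[0.094,0.1255,0],[0,0,0.3057],-1]]'
python3 -m jog '[[[0,0,-0.03],[0,0,0],-1],[[0,0,-0.06],[0,0,0],-1],[[0,0,-0.09],[0,0,0],-1],[[0,0,-0.11],[0,0,0],-1],[[0,0,-0.11],[0,0,0],-1]]'
python3 - <<'E'
from bench import r,vision
import cv2
for n in("side","top"):cv2.imwrite(f"pics/{n}1.png",vision.snapshot(n)[:,:,::-1])
print(r.sense())
s=cv2.imread("pics/side1.png")[100:300,190:390];cv2.imwrite("pics/side1z.png",cv2.resize(s,None,fx=3,fy=3,interpolation=cv2.INTER_CUBIC))
E
```

```text
time: 0.52
tool_pos: [249.1, -452.8, 209.1]
tcp_rot: [169.4, 89.9, 112.0]
ft_force: [0.4, -0.4, -0.7]
finger_gap: 25.8
time: 0.93
tool_pos: [343.2, -327.2, 209.3]
tcp_rot: [170.5, 90.0, 130.6]
ft_force: [0.1, -0.4, 0.4]
finger_gap: 0.2
time: 1.35
tool_pos: [437.2, -201.7, 209.4]
tcp_rot: [-179.4, 90.0, 158.2]
ft_force: [-0.8, 0.3, 0.1]
finger_gap: 0.1
time: 1.77
tool_pos: [531.2, -76.2, 209.3]
tcp_rot: [177.4, 90.0, 172.6]
ft_force: [-1.0, -0.2, 0.6]
finger_gap: 0.1
time: 2.18
tool_pos: [526.5, -76.5, 93.7]
tcp_rot: [171.3, 89.4, 166.3]
ft_force: [-0.3, 0.1, -1.0]
finger_gap: 0.3
{'time': 2.2833, 'joint_pos': array([-1.38075644e+01,  2.30811024e+00,  1.02539766e+02,  5.44640368e-04,
        7.52870149e+01, -8.81199698e+00]), 'qd': array([-0.17658174, -1.7850441 , -2.71447743,  0.02282522,  0.27155909,
        0.05620559]), 'joint_efforts': array([ 1.15293427e-01, -4.68874383e+01, -4.45947862e+01,  4.38827337e-03,
       -6.31615170e-02, -1.03320278e-04]), 'tool_pos': array([529.90713948, -77.50463825,  99.1477564 ]), 'tcp_rot': array([170.96438982,  89.86510755, 165.96868343]), 'ft_force': array([ 0.92876248, -0.10647383,  0.85620366]), 'wrist_torque': array([-0.04054375, -0.02046239,  0.02260689]), 'finger_gap': -0.1838350103559813}
```

View pics/side1z.png

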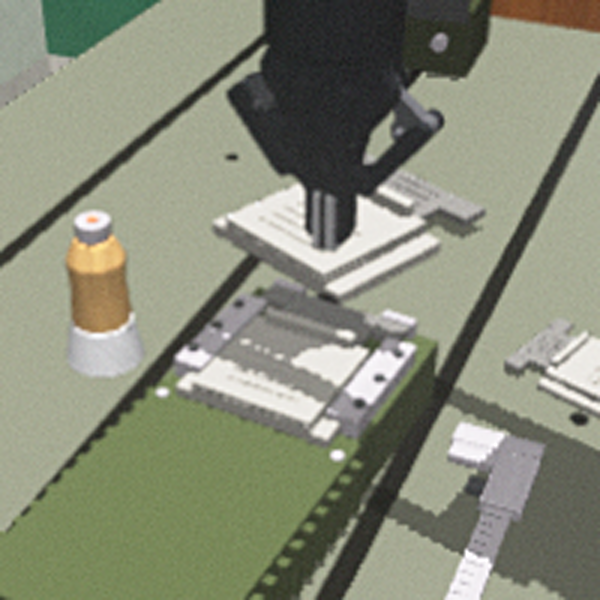

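View pics/top1.png

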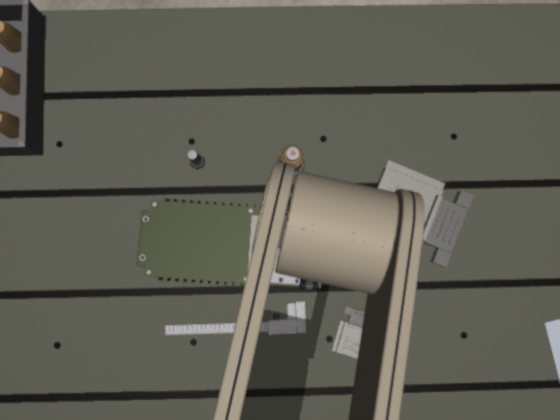

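Gripper is above the pad and clear of everything. I'll descend with force checks, expecting contact at TCP z ≈ 65.5.

```bash
python3 -m jog '[[[0,0,-0.006],[0,0,0],-1],[[0,0,-0.013],[0,0,0],-1],[[0,0,-0.020],[0,0,0],-1],[[0,0,-0.025],[0,0,0],-1],[[0,0,-0.028],[0,0,0],-1]]'
python3 -m jog '[[[0,0,-0.001],[0,0,0],-1],[[0,0,-0.001],[0,0,0],-1],[[0,0,-0.002],[0,0,0],-1],[[0,0,-0.002],[0,0,0],-1]]'
python3 -m jog '[[[0,0,-0.001],[0,0,0],-1],[[0,0,-0.002],[0,0,0],-1],[[0,0,-0.003],[0,0,0],-1],[[0,0,-0.003],[0,0,0],-1]]'
```

```text
time: 2.7
tool_pos: [530.4, -77.7, 71.0]
tcp_rot: [172.3, 90.0, 167.3]
ft_force: [-0.0, 0.1, -0.1]
finger_gap: -0.0
time: 3.03
tool_pos: [530.9, -77.8, 69.9]
tcp_rot: [-8.3, 90.0, -13.3]
ft_force: [0.8, 0.0, 0.1]
finger_gap: 0.2
time: 3.37
tool_pos: [530.6, -77.7, 66.5]
tcp_rot: [172.2, 90.0, 167.2]
ft_force: [-0.3, 0.5, 0.5]
finger_gap: 0.1
```

```bash
python3 -m jog '[[[0,0,-0.001],[0,0,0],-1],[[0,0,-0.002],[0,0,0],-1],[[0,0,-0.003],[0,0,0],-1],[[0,0,-0.003],[0,0,0],-1]]'
python3 -m jog '[[[0,0,-0.001],[0,0,0],-1],[[0,0,-0.002],[0,0,0],-1],[[0,0,-0.002],[0,0,0],-1]]'
python3 -m jog '[[[0,0,-0.001],[0,0,0],-1],[[0,0,-0.0015],[0,0,0],-1],[[0,0,-0.0015],[0,0,0],-1]]'
```

```text
time: 3.7
tool_pos: [530.5, -77.7, 63.4]
tcp_rot: [169.0, 90.0, 164.1]
ft_force: [-0.6, -0.1, -0.4]
finger_gap: 0.0
time: 3.95
tool_pos: [530.6, -77.7, 61.4]
tcp_rot: [168.8, 90.0, 163.8]
ft_force: [-0.0, -0.1, -0.4]
finger_gap: 0.1
time: 4.2
tool_pos: [530.6, -77.7, 60.0]
tcp_rot: [178.2, 90.0, 173.2]
ft_force: [-0.8, 0.9, -0.5]
finger_gap: -0.4
```

```bash
python3 - <<'E'
from bench import r,vision
import cv2
cv2.imwrite("pics/side2.png",vision.snapshot("side")[:,:,::-1])
s=cv2.imread("pics/side2.png")[140:260,220:360];cv2.imwrite("pics/side2z.png",cv2.convertScaleAbs(cv2.resize(s,None,fx=5,fy=5,interpolation=cv2.INTER_CUBIC),alpha=1.3))
E
```

```text
(no output)
```

View pics/side2z.png

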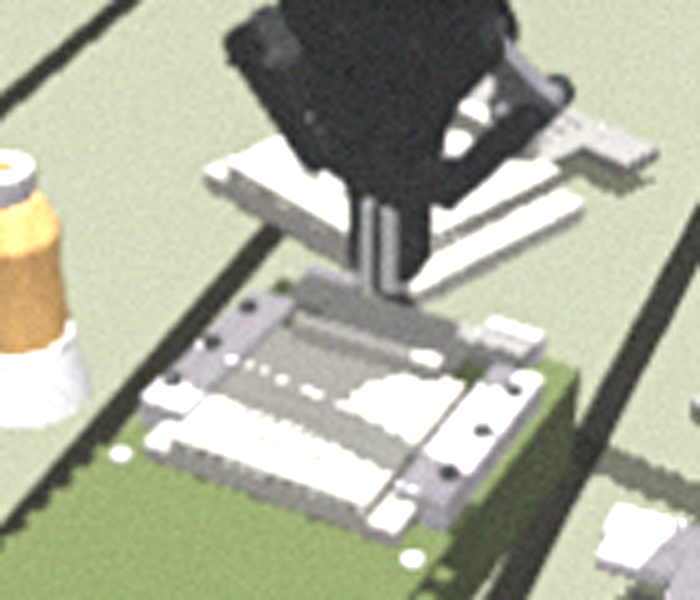

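```bash
python3 - <<'E'
from h import *
np.set_printoptions(precision=1,suppress=True)
for z in(45,50,55,60,65,70):
  print(z,[((proj("side",[[530.6+a,-77.7+b,z]])[0]-[220,140])*5) for a,b in((0,0),(8,11),(-8,11))])
print(plane("side",[(220+280/5,140+280/5)],57))
E
```

```text
45 [array([389.7, 362. ]), array([359. , 372.6]), array([398.5, 382.8])]
50 [array([390. , 351.3]), array([359.2, 361.8]), array([398.9, 372. ])]
55 [array([390.3, 340.4]), array([359.4, 350.9]), array([399.3, 361. ])]
60 [array([390.7, 329.5]), array([359.6, 339.9]), array([399.6, 350. ])]
65 [array([391. , 318.5]), array([359.8, 328.8]), array([400. , 338.9])]
70 [array([391.3, 307.3]), array([360. , 317.7]), array([400.4, 327.7])]
[[584.5 -95.8  57. ]]
```

```bash
python3 - <<'E'
from h import *
np.set_printoptions(precision=1,suppress=True)
z=np.array([.2579,-.9662,0])
for h in(180,190,200,210,220,230):
  print(h,[proj("side",[np.array([154.6,-579.2,h])+s*50*z])[0] for s in(1,-1)])
s=cv2.imread("pics/side0.png")[0:100,480:560];cv2.imwrite("pics/side0g.png",cv2.convertScaleAbs(cv2.resize(s,None,fx=6,fy=6,interpolation=cv2.INTER_CUBIC),alpha=1.8))
E
```

```text
180 [array([514. ,  86.5]), array([528.2, 100.1])]
190 [array([515.2,  82.7]), array([529.5,  96. ])]
200 [array([516.3,  78.7]), array([530.9,  91.8])]
210 [array([517.5,  74.8]), array([532.2,  87.5])]
220 [array([518.7,  70.8]), array([533.6,  83.3])]
230 [array([519.9,  66.8]), array([535. ,  78.9])]
```

View pics/side0g.png

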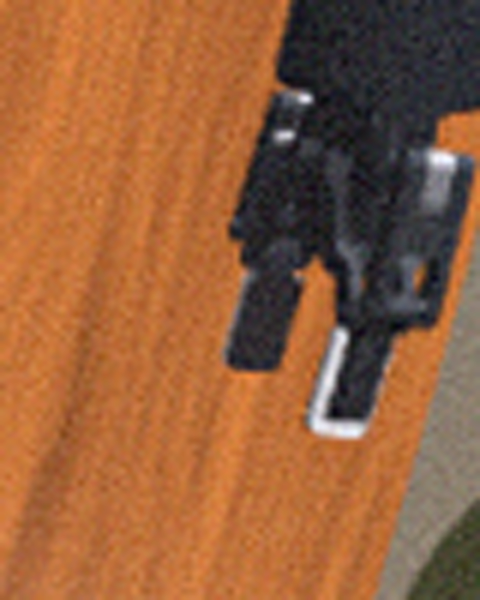

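In both poses the side view shows the fingertips about 20 mm higher than the reported TCP implies, and there is no contact force. I'll check the top view, then keep descending on force.

```bash
python3 -m jog '[[[0,0,-0.002],[0,0,0],-1],[[0,0,-0.004],[0,0,0],-1],[[0,0,-0.006],[0,0,0],-1],[[0,0,-0.006],[0,0,0],-1]]'
python3 - <<'E'
from bench import r,vision
import cv2
cv2.imwrite("pics/top3.png",vision.snapshot("top")[:,:,::-1]);cv2.imwrite("pics/side3.png",vision.snapshot("side")[:,:,::-1])
s=cv2.imread("pics/side3.png")[140:260,220:360];s=cv2.convertScaleAbs(cv2.resize(s,None,fx=4,fy=4,interpolation=cv2.INTER_CUBIC),alpha=1.3)
t=cv2.imread("pics/top3.png")[180:300,240:320];t=cv2.convertScaleAbs(cv2.resize(t,None,fx=2.5,fy=4,interpolation=cv2.INTER_CUBIC),alpha=2)
cv2.imwrite("pics/b3.png",cv2.hconcat([s,t]))
E
```

```text
time: 4.58
tool_pos: [530.3, -77.6, 53.5]
tcp_rot: [171.0, 89.9, 166.0]
ft_force: [0.2, 0.5, -0.3]
finger_gap: -0.2
```

View pics/b3.png

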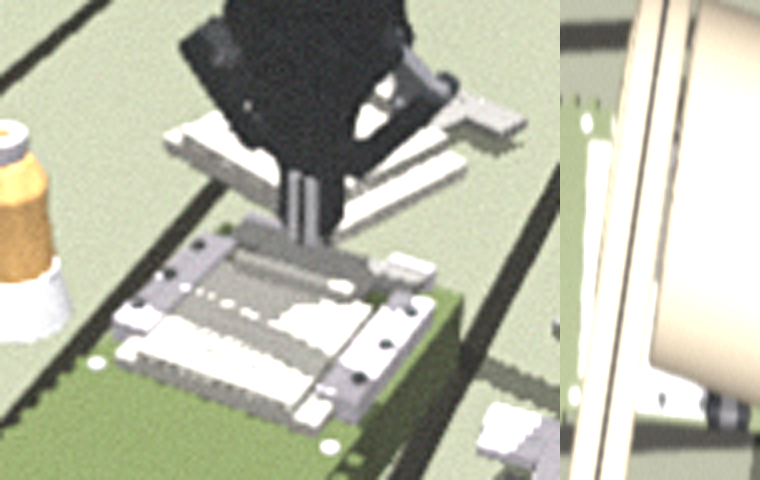

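```bash
python3 -m jog '[[[0,0,-0.002],[0,0,0],-1],[[0,0,-0.004],[0,0,0],-1],[[0,0,-0.006],[0,0,0],-1],[[0,0,-0.006],[0,0,0],-1]]'
python3 -m jog '[[[0,0,-0.002],[0,0,0],-1],[[0,0,-0.003],[0,0,0],-1],[[0,0,-0.003],[0,0,0],-1]]'
python3 - <<'E'
from bench import r,vision
import cv2
cv2.imwrite("pics/side4.png",vision.snapshot("side")[:,:,::-1])
s=cv2.imread("pics/side4.png")[140:260,220:360];s=cv2.convertScaleAbs(cv2.resize(s,None,fx=5,fy=5,interpolation=cv2.INTER_CUBIC),alpha=1.3)
cv2.imwrite("pics/b4.png",s)
E
```

```text
time: 5.02
tool_pos: [530.3, -77.6, 47.6]
tcp_rot: [171.4, 89.9, 166.4]
ft_force: [0.8, -0.1, -0.3]
finger_gap: 0.1
time: 5.27
tool_pos: [530.5, -77.7, 44.9]
tcp_rot: [171.8, 90.0, 166.8]
ft_force: [-0.4, 0.6, -0.0]
finger_gap: -0.2
```

View pics/b4.png

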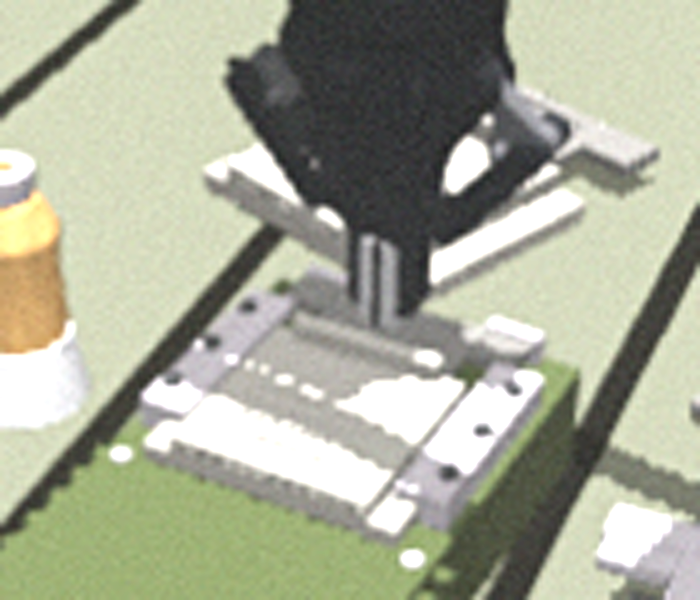

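```bash
python3 -m jog '[[[0,0,-0.002],[0,0,0],-1],[[0,0,-0.004],[0,0,0],-1],[[0,0,-0.004],[0,0,0],-1]]'
python3 -m jog '[[[0,0,-0.002],[0,0,0],-1],[[0,0,-0.003],[0,0,0],-1],[[0,0,-0.003],[0,0,0],-1]]'
python3 -m jog '[[[0,0,-0.001],[0,0,0],-1],[[0,0,-0.002],[0,0,0],-1],[[0,0,-0.002],[0,0,0],-1]]'
python3 - <<'E'
from bench import r,vision
import cv2
cv2.imwrite("pics/side5.png",vision.snapshot("side")[:,:,::-1])
print(r.sense()['ft_force'])
s=cv2.imread("pics/side5.png")[140:260,220:360];s=cv2.convertScaleAbs(cv2.resize(s,None,fx=5,fy=5,interpolation=cv2.INTER_CUBIC),alpha=1.3)
cv2.imwrite("pics/b5.png",s)
E
```

```text
time: 5.57
tool_pos: [530.4, -77.6, 40.7]
tcp_rot: [172.4, 90.0, 167.4]
ft_force: [0.2, -0.4, -0.1]
finger_gap: -0.3
time: 5.82
tool_pos: [530.5, -77.7, 37.8]
tcp_rot: [170.9, 90.0, 165.9]
ft_force: [0.6, -0.2, 0.2]
finger_gap: 0.0
time: 6.07
tool_pos: [530.7, -77.7, 36.0]
tcp_rot: [-176.7, 90.0, 178.3]
ft_force: [-0.5, -0.9, 0.8]
finger_gap: -0.3
[-0.68913198  0.4848544  -0.19367406]
```

View pics/b5.png

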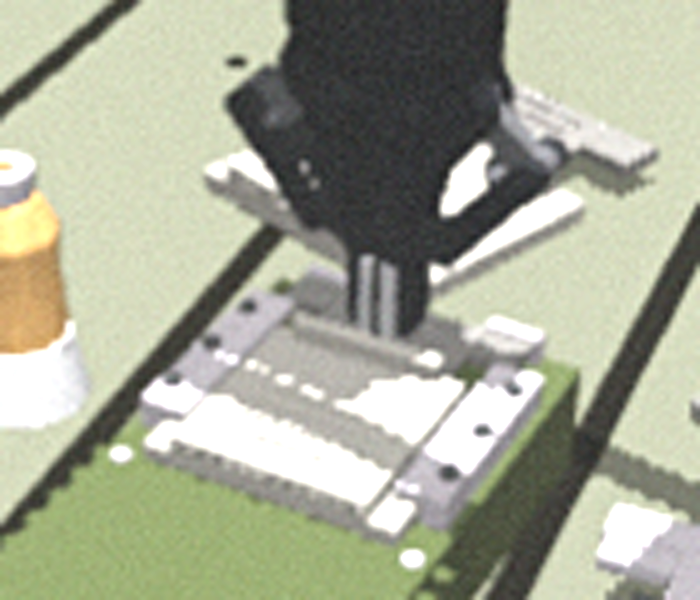

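```bash
for i in 1; do python3 -m jog '[[[0,0,-0.0007],[0,0,0],-1],[[0,0,-0.0015],[0,0,0],-1],[[0,0,-0.0015],[0,0,0],-1]]'; done
python3 -m jog '[[[0,0,-0.0007],[0,0,0],-1],[[0,0,-0.0015],[0,0,0],-1],[[0,0,-0.0015],[0,0,0],-1]]'
python3 -m jog '[[[0,0,-0.0007],[0,0,0],-1],[[0,0,-0.0015],[0,0,0],-1],[[0,0,-0.0015],[0,0,0],-1]]'
```

```text
time: 6.37
tool_pos: [530.9, -77.9, 35.0]
tcp_rot: [-35.9, 90.0, -40.9]
ft_force: [-1.2, -0.1, 5.0]
finger_gap: -0.1
time: 6.62
tool_pos: [530.9, -77.9, 33.4]
tcp_rot: [-37.0, 90.0, -42.0]
ft_force: [-2.7, -0.7, 4.6]
finger_gap: 0.1
time: 6.87
tool_pos: [530.9, -77.9, 32.0]
tcp_rot: [-30.0, 90.0, -35.0]
ft_force: [-2.8, -0.3, 6.7]
finger_gap: -0.1
```

Contact came at TCP z ≈ 35.5 with about 4–5 N, which matches the tab spring. I'll press on to about 6 mm.

```bash
python3 -m jog '[[[0,0,-0.0007],[0,0,0],-1],[[0,0,-0.0015],[0,0,0],-1],[[0,0,-0.0015],[0,0,0],-1]]'
python3 -m jog '[[[0,0,-0.0005],[0,0,0],-1],[[0,0,-0.001],[0,0,0],-1],[[0,0,-0.001],[0,0,0],-1]]'
```

```text
time: 7.12
tool_pos: [531.0, -77.9, 30.6]
tcp_rot: [-26.2, 90.0, -31.2]
ft_force: [-3.3, -0.7, 7.6]
finger_gap: 0.2
time: 7.37
tool_pos: [531.0, -77.9, 29.7]
tcp_rot: [-24.2, 90.0, -29.2]
ft_force: [-3.4, -0.0, 8.3]
finger_gap: 0.1
```

```bash
python3 -m jog '[[[0.0002,0.002,0],[0,0,0],-1],[[0.0004,0.004,0],[0,0,0],-1],[[0.0005,0.006,0],[0,0,0],-1],[[0.0007,0.008,0],[0,0,0],-1]]'
python3 -m jog '[[[0.0002,0.002,0],[0,0,0],-1],[[0.0004,0.004,0],[0,0,0],-1],[[0.0005,0.006,0],[0,0,0],-1],[[0.0007,0.008,0],[0,0,0],-1]]'
python3 - <<'E'
from bench import r,vision
import cv2
cv2.imwrite("pics/side6.png",vision.snapshot("side")[:,:,::-1])
s=cv2.imread("pics/side6.png")[140:260,220:360];s=cv2.convertScaleAbs(cv2.resize(s,None,fx=5,fy=5,interpolation=cv2.INTER_CUBIC),alpha=1.3)
cv2.imwrite("pics/b6.png",s)
E
```

```text
time: 7.7
tool_pos: [532.8, -70.9, 30.4]
tcp_rot: [-31.8, 89.8, -36.8]
ft_force: [-0.6, -5.8, 7.5]
finger_gap: 0.1
time: 8.03
tool_pos: [533.6, -62.9, 30.4]
tcp_rot: [-29.1, 89.8, -34.1]
ft_force: [-0.2, -4.7, 7.7]
finger_gap: 0.1
```

View pics/b6.png

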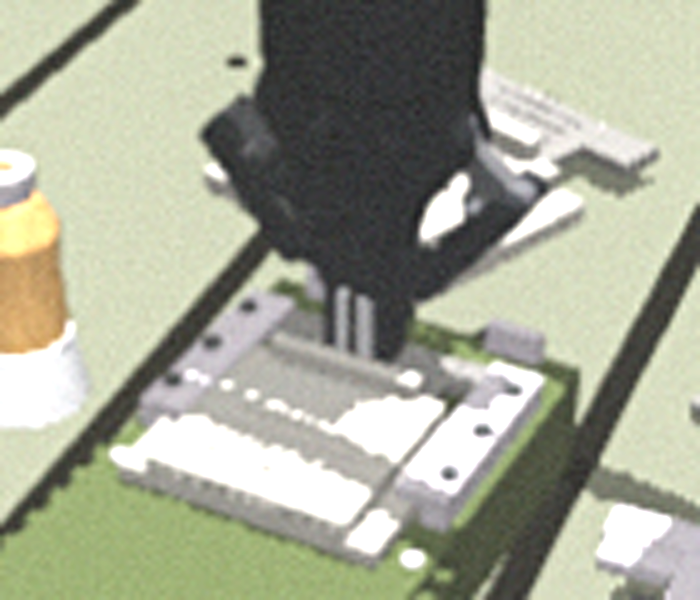

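The cover is released and sliding, with the tab under the strips. I'll keep pushing.

```bash
python3 -m jog '[[[0.0004,0.004,0],[0,0,0],-1],[[0.0007,0.008,0],[0,0,0],-1],[[0.001,0.012,0],[0,0,0],-1],[[0.0014,0.016,0],[0,0,0],-1],[[0.0017,0.020,0],[0,0,0],-1]]'
python3 -m jog '[[[0.0004,0.004,0],[0,0,0],-1],[[0.0007,0.008,0],[0,0,0],-1],[[0.001,0.012,0],[0,0,0],-1],[[0.0014,0.016,0],[0,0,0],-1],[[0.0017,0.020,0],[0,0,0],-1]]'
python3 -m jog '[[[0.0004,0.004,0],[0,0,0],-1],[[0.0007,0.008,0],[0,0,0],-1],[[0.001,0.012,0],[0,0,0],-1],[[0.0014,0.016,0],[0,0,0],-1],[[0.0017,0.020,0],[0,0,0],-1]]'
python3 - <<'E'
from bench import r,vision
import cv2
cv2.imwrite("pics/side7.png",vision.snapshot("side")[:,:,::-1])
s=cv2.imread("pics/side7.png")[140:290,200:360];s=cv2.convertScaleAbs(cv2.resize(s,None,fx=4,fy=4,interpolation=cv2.INTER_CUBIC),alpha=1.3)
cv2.imwrite("pics/b7.png",s)
E
```

```text
time: 8.5
tool_pos: [535.3, -42.7, 30.4]
tcp_rot: [-27.6, 89.8, -32.6]
ft_force: [-0.5, -4.5, 7.4]
finger_gap: 0.4
time: 8.92
tool_pos: [536.9, -22.6, 30.4]
tcp_rot: [-26.1, 89.8, -31.1]
ft_force: [-0.8, -5.7, 6.7]
finger_gap: -0.0
time: 9.33
tool_pos: [538.7, -2.6, 30.4]
tcp_rot: [-23.9, 89.8, -28.9]
ft_force: [-1.4, -5.8, 7.8]
finger_gap: -0.0
```

View pics/b7.png

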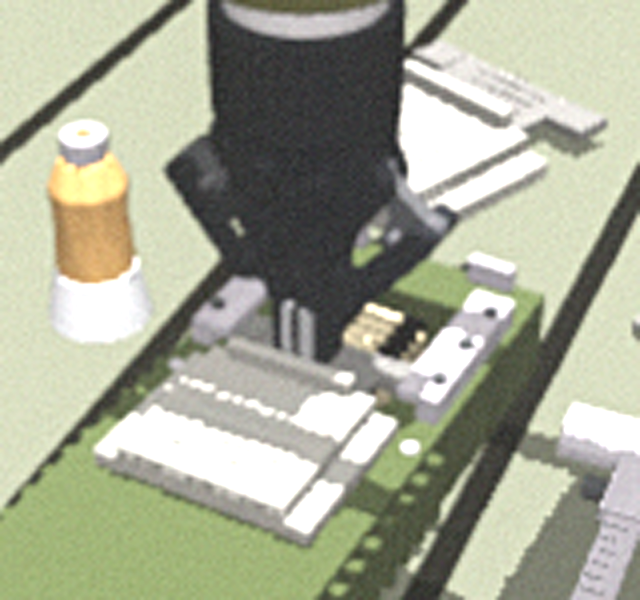

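```bash
python3 -m jog '[[[0.0004,0.004,0],[0,0,0],-1],[[0.0007,0.008,0],[0,0,0],-1],[[0.001,0.012,0],[0,0,0],-1],[[0.0014,0.016,0],[0,0,0],-1],[[0.0017,0.020,0],[0,0,0],-1]]'
python3 -m jog '[[[0.0003,0.003,0],[0,0,0],-1],[[0.0005,0.006,0],[0,0,0],-1],[[0.0008,0.009,0],[0,0,0],-1],[[0.001,0.012,0],[0,0,0],-1],[[0.0013,0.015,0],[0,0,0],-1]]'
python3 -m jog '[[[0.0003,0.003,0],[0,0,0],-1],[[0.0005,0.006,0],[0,0,0],-1],[[0.0008,0.009,0],[0,0,0],-1],[[0.0012,0.014,0],[0,0,0],-1],[[0.0014,0.016,0],[0,0,0],-1]]'
python3 - <<'E'
from bench import r,vision
import cv2
cv2.imwrite("pics/side8.png",vision.snapshot("side")[:,:,::-1])
s=cv2.imread("pics/side8.png")[150:300,180:340];s=cv2.convertScaleAbs(cv2.resize(s,None,fx=4,fy=4,interpolation=cv2.INTER_CUBIC),alpha=1.3)
cv2.imwrite("pics/b8.png",s)
E
```

```text
time: 9.8
tool_pos: [540.3, 17.5, 30.3]
tcp_rot: [-24.7, 89.8, -29.7]
ft_force: [-0.6, -5.8, 7.2]
finger_gap: -0.2
time: 10.22
tool_pos: [541.5, 32.5, 30.3]
tcp_rot: [-23.8, 89.8, -28.8]
ft_force: [-1.0, -4.4, 6.5]
finger_gap: -0.2
time: 10.63
tool_pos: [542.9, 48.8, 30.2]
tcp_rot: [-19.6, 89.8, -24.6]
ft_force: [-0.4, -5.0, 7.9]
finger_gap: -0.1
```

View pics/b8.png

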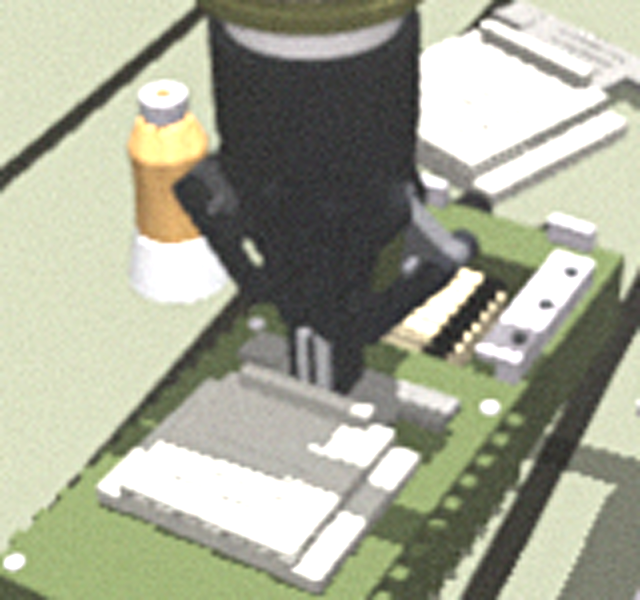

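The tab is clear of the strips. I'll ease the push off by 3 mm, then lift slowly.

```bash
python3 -m jog '[[[-0.0001,-0.001,0],[0,0,0],-1],[[-0.0002,-0.002,0],[0,0,0],-1],[[-0.0003,-0.003,0.001],[0,0,0],-1],[[-0.0003,-0.0035,0.003],[0,0,0],-1],[[-0.0003,-0.004,0.005],[0,0,0],-1]]'
python3 -m jog '[[[0,-0.0005,0.002],[0,0,0],-1],[[0,-0.001,0.004],[0,0,0],-1],[[0,-0.001,0.008],[0,0,0],-1],[[0,-0.001,0.014],[0,0,0],-1],[[0,-0.001,0.022],[0,0,0],-1]]'
python3 - <<'E'
from bench import r,vision
import cv2
cv2.imwrite("pics/side9.png",vision.snapshot("side")[:,:,::-1])
s=cv2.imread("pics/side9.png")[150:300,180:340];s=cv2.convertScaleAbs(cv2.resize(s,None,fx=4,fy=4,interpolation=cv2.INTER_CUBIC),alpha=1.3)
cv2.imwrite("pics/b9.png",s)
E
```

```text
time: 11.1
tool_pos: [542.2, 45.7, 34.9]
tcp_rot: [23.9, 89.9, 19.0]
ft_force: [0.5, 2.5, 4.7]
finger_gap: -0.2
time: 11.52
tool_pos: [540.5, 44.2, 55.9]
tcp_rot: [-173.3, 89.9, -178.4]
ft_force: [-0.5, 0.6, 0.5]
finger_gap: -0.0
```

View pics/b9.png

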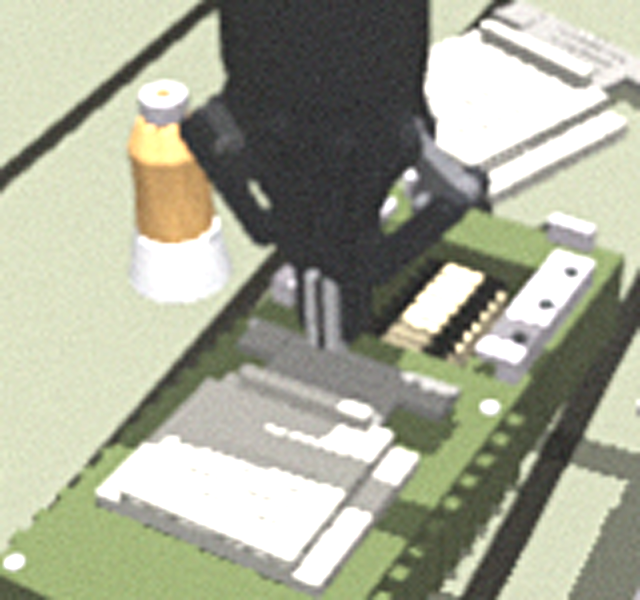

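The tab is sprung up and free. Now I retreat upwards, then away so the top view is clear.

```bash
python3 -m jog '[[[0,0,0.02],[0,0,0],-1],[[0,0,0.05],[0,0,0],-1],[[0,0,0.08],[0,0,0],-1],[[0,0,0.11],[0,0,0],-1],[[0,0,0.13],[0,0,0],-1]]'
python3 -m jog '[[[-0.01,-0.03,0.01],[0,0,0],-1],[[-0.02,-0.06,0.02],[0,0,0],-1],[[-0.03,-0.09,0.03],[0,0,0],-1],[[-0.04,-0.12,0.03],[0,0,0],-1],[[-0.05,-0.15,0.03],[0,0,0],-1]]'
python3 -m jog '[[[-0.01,-0.03,0],[0,0,0],-1],[[-0.02,-0.06,0],[0,0,0],-1],[[-0.03,-0.09,0],[0,0,0],-1],[[-0.04,-0.12,0],[0,0,0],-1],[[-0.05,-0.15,0],[0,0,0],-1]]'
python3 -m jog '[[[-0.01,-0.02,0],[0,0,0],-1],[[-0.02,-0.04,0],[0,0,0],-1],[[-0.03,-0.06,0],[0,0,0],-1],[[-0.03,-0.06,0],[0,0,0],-1],[[-0.03,-0.06,0],[0,0,0],-1]]'
python3 - <<'E'
from bench import r,vision
import cv2
for n in("side","top"):cv2.imwrite(f"pics/{n}10.png",vision.snapshot(n)[:,:,::-1])
t=cv2.imread("pics/top10.png")[190:300,125:350]
cv2.imwrite("pics/top10z.png",cv2.convertScaleAbs(cv2.resize(t,None,fx=3.5,fy=3.5,interpolation=cv2.INTER_CUBIC),alpha=1.4))
print(r.sense()['ft_force'])
E
```

```text
time: 11.98
tool_pos: [542.5, 44.2, 190.2]
tcp_rot: [4.0, 89.8, -1.0]
ft_force: [1.8, -0.2, 0.3]
finger_gap: -0.1
time: 12.4
tool_pos: [491.4, -107.1, 217.9]
tcp_rot: [-14.2, 89.8, -19.1]
ft_force: [0.3, -0.3, 0.2]
finger_gap: 0.0
time: 12.82
tool_pos: [440.7, -257.2, 216.9]
tcp_rot: [-32.5, 89.9, -37.5]
ft_force: [0.6, -0.0, 0.2]
finger_gap: -0.1
time: 13.23
tool_pos: [410.9, -316.5, 216.5]
tcp_rot: [-18.7, 90.0, -23.8]
ft_force: [0.9, 0.3, 0.2]
finger_gap: 0.1
[ 0.01027921 -0.06699468 -0.75803361]
```

View pics/side10.png

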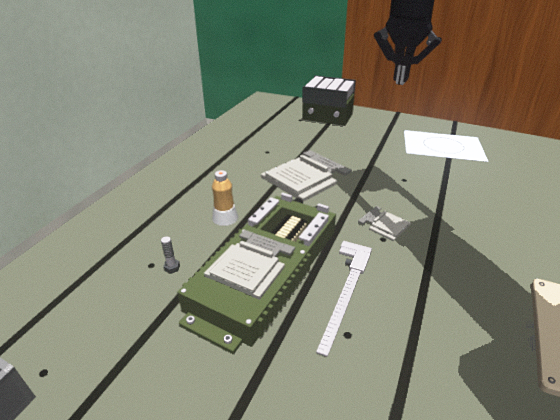

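View pics/top10z.png

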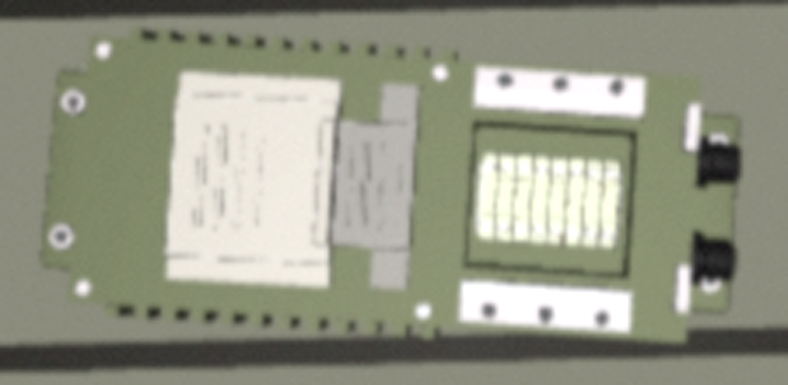

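View pics/top10.png

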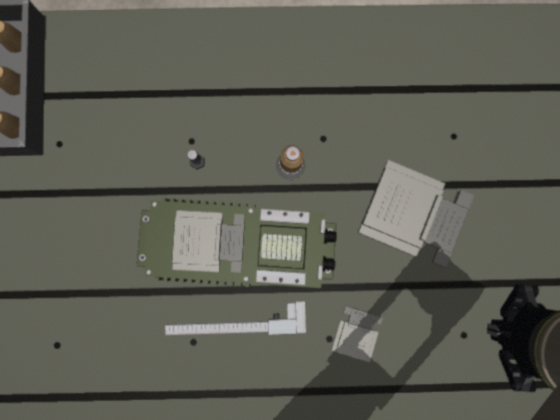

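The compartment is fully open and the cover has slid about 127 mm, inside the 101–175 mm range. It lies flat, and the bystanders sit at the same pixels as before.

```bash
python3 -c "
from bench import order
print(order.hand_in())"
```

```text
the job is handed in; nothing more can be done
None
```

The terminal cover is off its seat with the terminal compartment fully open, and I handed the job in at about 13.3 s with no verdict reported. I pressed the snap tab about 6 mm in with the shut fingertips (about 8 N). I then pushed the cover along the drive at the rib face with about 5 N, eased off, lifted clear and moved the arm away.

**Last checks:**
- **Cover:** the last pictures show it flat on the deck, slid about 127 mm (allowed 101–175 mm), with the tab sprung up and clear of the strips.
- **Surroundings:** the handle, bolt, caliper and look-alikes are at the same pixels as before. The wrist force is about zero.

**One disagreement:** the fingertips touched the tab about 30 mm lower in reported TCP height than the stated 8 mm tip offset implies. The side camera showed the offset as well, so I went down by force readings instead. The contact and spring forces matched the tab's description.

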